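# Fetch the flux dropper from behind the spray bottles

### The arm

A 6-joint arm with a two-finger parallel gripper is mounted at the origin on a cart in front of the work surface, level with it; the furniture and walls round the work are solid. World frame = base frame: x ahead of the robot, y to its left, z up, the work surface at z = 0. Lengths are in m, angles in degrees, forces in N, time in s.
With the tool pointing down it reaches from about 0.3 to 0.75 m from the base axis. Payload 8.5 kg.
Tool frame: the origin (TCP) lies midway between the tips of the shut fingers; the grasp point (between the pads) lies 19 mm behind it (env.hold_point_z is the distance from the TCP to the grasp point, in m); z points along the fingers, y is the line along which they close (so a half turn about z gives the same grasp; the last joint's range is limited). The gripper opens to 85 mm and grips with 20 to 120 N. Pads are 22 mm wide; open, the fingers measure 114 mm over their backs; the gripper's body (76 mm by 85 mm) begins 54 mm behind the grasp point. The pads swing forward as they close: fully open they stand 13 mm farther back than shut.
Start: joints at [55.903, 21.807, 74.336, -0, 83.858, -12.336], TCP at [0.204, 0.511, 0.192] pointing down, gripper open.
Joint ranges: [-178.18, 178.18], [-50.72, 133.34], [12.68, 142.11], [-81.47, 261.47], [9.98, 163.14], [-165.26, 165.26]. Speed limits (degrees/s): [136.94, 136.94, 180, 180, 180, 180].

### API

Orientations are given as a 3x3 rotation matrix whose columns are the frame's x, y, z axes.
In Python, from rig import observe, get_image, camera_info, env gives the robot as it stands.
- The arm moves only by the tool drive_tool, never from a script. Its arguments are lists of equal length, an entry for each row: "offset": the shift along the tool's x, y, z in units of 40 mm (1.0 is 40 mm), a list of three; "turn": the turn, a rotation vector about the tool's x, y, z in units of 6 degrees (1.0 is 6 degrees), a list of three; "hand": the opening, from 0 (shut) to 1 (fully open). A call has exactly 10 rows; each row shifts and turns the commanded pose from where the row before left it, along the tool's axes as they then stand; what a row does not reach is not made up. A row lasts 1/8 s, in which the tool goes at most 62.5 mm and 10.7 degrees, less where a joint would pass 70% of its speed; a pose out of reach is approached as far as the arm can. A call is refused whole if a number of a shift passes 1 or a number of a turn 1, either way. A call with a gripper value outside its range is refused whole. The fingers move at their own pace and stop on an object; "newtons" is the grip in N (left out, the last holds). Time passes only in rows, so rows that do not move let the fingers close, or fill a call up. It gives the time, the measured TCP pose, the force, the opening and the grip force at its end, in the units of the state.
- observe(): the state, without advancing time (a new reading comes with each control period).
- get_image(name): name is "scene" or "top" or "wrist"; returns the picture (384x512x3 uint8, blue, green, red); there is no depth.
- camera_info(name): a dict with "fx", "fy", "cx", "cy" (pixels), "world_to_cam" (4x4, takes a point from world to camera coordinates). Camera axes: x right, y down, z forward; pixel columns grow to the right and rows downward; lengths in m; the calibration is good to about 2 mm. A picture is of the moment at which its call begins: read the wrist's pose just before it. camera_info takes no time and is no camera call; for the wrist camera it gives the pose at the moment of the call.
- env.close_job(): hands the job in; it is judged then, once.
The state is a dict: "time_s": time; "q": joint angles; "qvel": joint speeds; "joint_efforts": joint torques, N m; "position": TCP position; "tool_rot": TCP orientation; "ft_force": force on the tool from outside, world axes, zero at the start; "wrist_torque": the same for the moment, N m; "grip_width": finger opening in m; "gripper_force": force on a finger pad.
Only numpy, scipy, OpenCV 4.12 (cv2) and the standard library are available. Lean on these libraries where they do the work, as an engineer would, in place of code of your own. Each camera call takes 0.05 s, during which the arm holds its last target. There are 200 camera calls.

### The job

Clear the two tall ones (teal spray can and white pump bottle) off the front of the wooden bottle board by standing both on the metal side tray, and only then fetch the small red-tipped dropper bottle from behind them and stand it inside the printed circle on the blue job mat. Then put each tall one back upright on the very spot of the board where it stood at first. Do not tip anything over, and leave the glue bottle, the solder spool and the fan where they are.

Things in the scene. Friction and masses are not known exactly. Their poses are not given: they have to be found in the camera images.
- board: Fixed wooden bottle board, 180 (its x) x 250 (its y) mm, top surface 10 mm above the bench; origin at its centre on the bench, z up. A 6 mm fence, 26 mm high above the bench, runs along its +x (back) edge and the back two thirds of its +y and -y edges. Three black round spots: two for the tall ones, 64 mm across, at (-30, +45) and (-30, -45) mm, and one, 44 mm across, at (10, 0) mm, where the dropper stands at the start. Which tall one stands on which spot varies.
- tray: Fixed shallow metal side tray, empty, 200 (its x) x 140 (its y) mm outside, walls 4 mm thick and 14 mm high, floor 4 mm above the bench; origin at its centre on the bench. Room for both tall ones one behind the other along its x, e.g. at x = +45 and -45 mm.
- mat: Fixed flat blue job mat, 200 (its x) x 140 (its y) x 3 mm; origin at its centre on the bench. A fan lies on its +x half, the printed circle is on its -x half. Tray and mat swap sides of the board from start to start.
- mat_circle (a point): Centre of the yellow circle with white rim, 62 mm across, printed on top of the blue mat, 50 mm from the mat's centre towards its -x.
- spray_can: Tall light-blue spray can with a teal cap, 44 mm diameter, 190 mm high, 0.2 kg, upright; the cap, 40 mm in diameter, starts 150 mm up. Origin at the centre of its underside, z up. Loose, stands on a front spot of the board.
- pump_bottle: Tall slim white bottle with narrow neck, body 36 mm in diameter and solid to grip up to 100 mm, 142 mm high in all, 0.1 kg, upright. Origin at the centre of its underside, z up. Loose, stands on the other front spot of the board.
- dropper: Small white dropper bottle with red label and pointed red cap, 25 mm diameter, 70 mm high in all, solid to grip only up to 42 mm, 30 g, upright. Origin at the centre of its underside, z up. Loose, stands on the small spot behind and between the two tall ones.
- glue: White glue bottle, 28 mm diameter, 63 mm high, upright, loose in a back corner of the board; bystander. Origin at the centre of its underside.
- spool: Spool of solder with black flanges, 52 mm diameter, 33 mm high, loose in the other back corner of the board; bystander. Origin at the centre of its underside.
- fan: Black square case fan, 60 x 60 x 14 mm, loose on the mat, 55 mm from its centre towards its +x; bystander. Origin at the centre of its underside.

How it is judged:
By the outcome, as a careful person would: the job done as asked, in the order asked, and still so for the second after the job is handed in, with the robot touching nothing.
It also fails if it takes over 112 s, if anything falls off the work surface, if the arm or the gripper's body presses on something with over 40 N, if the wrist force passes 120 N, or if a joint passes its speed limit or range.

## Working session

There is one attempt and no reset: what is moved stays moved. The work goes in short steps, Python scripts to look and compute and a tool call to move; the robot and the scene stay as the last step left them, time stands still between calls to the robot, and variables do not carry over. Pictures are saved under pics/ and viewed, at most 14 in all, crops included, and the job is handed in when it is done.

Besides the shell and the picture viewer there is one more tool, called after "Request:" by a JSON object that holds its "name" and its "arguments". drive_tool: Moves the arm, as the interface text tells. Its arguments: {"type":"object","properties":{"offset":{"type":"array"},"turn":{"type":"array"},"hand":{"type":"array"},"newtons":{"type":"number"}},"required":["offset","turn","hand"]}

```bash
mkdir -p pics
python3 - <<'E'
from rig import *
import cv2,numpy as np
np.set_printoptions(precision=4,suppress=True)
s=observe();print(s['time_s'],s['position'],s['tool_rot'],s['grip_width'],env.hold_point_z)
for n in('scene','top'):
    im=get_image(n);cv2.imwrite(f'pics/{n}0.png',im);c=camera_info(n);print(n,c)
E
```

```text
0.0 [0.2037 0.5105 0.1916] [[-0.9287  0.3708 -0.0009]
 [ 0.3708  0.9287 -0.0013]
 [ 0.0003 -0.0015 -1.    ]] 0.08529136878335239 0.0187
scene {'fx': 405.0420009613605, 'fy': 405.0420009613605, 'cx': 255.08804454842004, 'cy': 189.60265659221687, 'world_to_cam': array([[-0.8968, -0.4421,  0.015 ,  0.5088],
       [-0.2693,  0.5188, -0.8114,  0.1395],
       [ 0.3509, -0.7317, -0.5843,  0.8765],
       [ 0.    ,  0.    ,  0.    ,  1.    ]])}
top {'fx': 410.723700756294, 'fy': 410.723700756294, 'cx': 255.06129843409803, 'cy': 194.96511909252976, 'world_to_cam': array([[ 0.0217, -0.9998, -0.0009,  0.0631],
       [-0.9928, -0.0215, -0.1182,  0.516 ],
       [ 0.1181,  0.0034, -0.993 ,  1.1328],
       [ 0.    ,  0.    ,  0.    ,  1.    ]])}
```

View pics/top0.png

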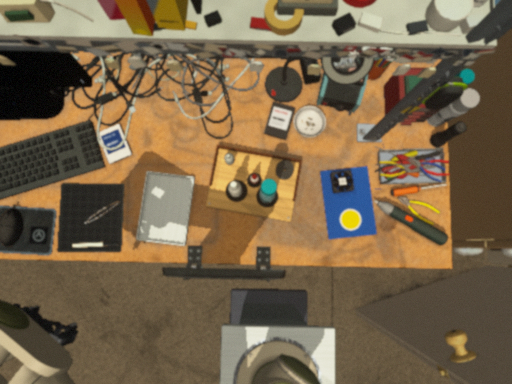

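View pics/scene0.png

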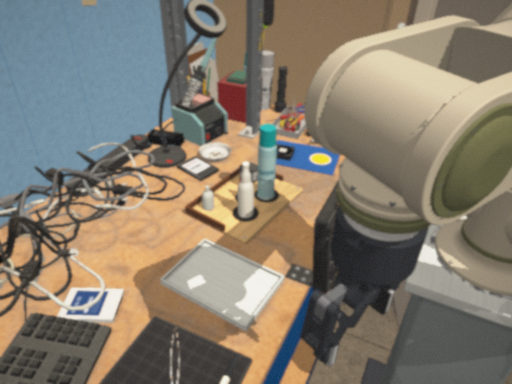

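The top view shows the board at about (255,183), with the pump bottle at (235,190), the spray can at (268,190) and the dropper's red tip at (254,180). The tray is left of it at (165,208), the mat is on the right, and the yellow circle is at (350,219).

```bash
cat > h.py <<'E'
from rig import *
import cv2,numpy as np
np.set_printoptions(precision=4,suppress=True)
def ray(c,p,z):
    W=c['world_to_cam'];R=W[:3,:3];o=-R.T@W[:3,3]
    d=R.T@np.array([(p[0]-c['cx'])/c['fx'],(p[1]-c['cy'])/c['fy'],1.])
    return o+d*(z-o[2])/d[2]
def proj(c,P):
    q=c['world_to_cam']@np.append(P,1.);return np.array([c['cx']+c['fx']*q[0]/q[2],c['cy']+c['fy']*q[1]/q[2]])
def blob(m):
    cs,_=cv2.findContours(m.astype(np.uint8),cv2.RETR_EXTERNAL,cv2.CHAIN_APPROX_NONE)
    return max(cs,key=cv2.contourArea)
def ctr(k):
    m=cv2.moments(k);return np.array([m['m10']/m['m00'],m['m01']/m['m00']])
E
python3 - <<'E'
from h import *
im=cv2.imread('pics/top0.png');c=camera_info('top')
cv2.imwrite('pics/top0c.png',cv2.resize(im[135:250,130:300],None,fx=4.7,fy=4.7,interpolation=cv2.INTER_CUBIC))
h=cv2.cvtColor(im,cv2.COLOR_BGR2HSV);H,S,V=cv2.split(h)
def roi(x0,y0,x1,y1):
    m=np.zeros(H.shape,bool);m[y0:y1,x0:x1]=1;return m
def rect(k,z):
    P=np.array([ray(c,p,z)[:2] for p in k[:,0]],np.float32)
    r=cv2.minAreaRect(P);print(r,cv2.boxPoints(r).tolist())
mat=roi(310,155,385,245)&(H>100)&(H<130)&(S>120)
rect(blob(mat),.003)
y=blob(roi(330,200,370,235)&(H>18)&(H<38)&(S>130)&(V>130));print('circ',ctr(y),ray(c,ctr(y),.003),cv2.boundingRect(y))
t=blob(roi(128,160,200,255)&(S<70)&(V>80));print(cv2.boundingRect(t));rect(t,.012)
teal=blob(roi(255,170,285,205)&(H>80)&(H<100)&(S>100));print('teal',ctr(teal),cv2.boundingRect(teal),ray(c,ctr(teal),.19))
red=blob(roi(245,165,262,190)&((H<8)|(H>172))&(S>120));print('red',ctr(red),ray(c,ctr(red),.06))
E
```

```text
((0.5030747652053833, -0.1941816359758377), (0.1949368417263031, 0.13518518209457397), 7.209554195404053) [[0.3978941738605499, -0.1393555998802185], [0.41485971212387085, -0.27347198128700256], [0.6082553863525391, -0.2490076720714569], [0.5912898182868958, -0.11489129066467285]]
circ [350.1968 219.2622] [ 0.4533 -0.201   0.003 ] (342, 211, 18, 18)
(136, 171, 59, 75)
((0.474153995513916, 0.3313455879688263), (0.14249210059642792, 0.20104749500751495), 84.45990753173828) [[0.36722153425216675, 0.27013713121414185], [0.5673299431800842, 0.2507275342941284], [0.5810864567756653, 0.39255404472351074], [0.3809780478477478, 0.41196364164352417]]
teal [268.1775 187.1748] (261, 179, 15, 17) [0.5154 0.0421 0.19  ]
red [254. 176.] [0.564  0.0783 0.06  ]
```

View pics/top0c.png

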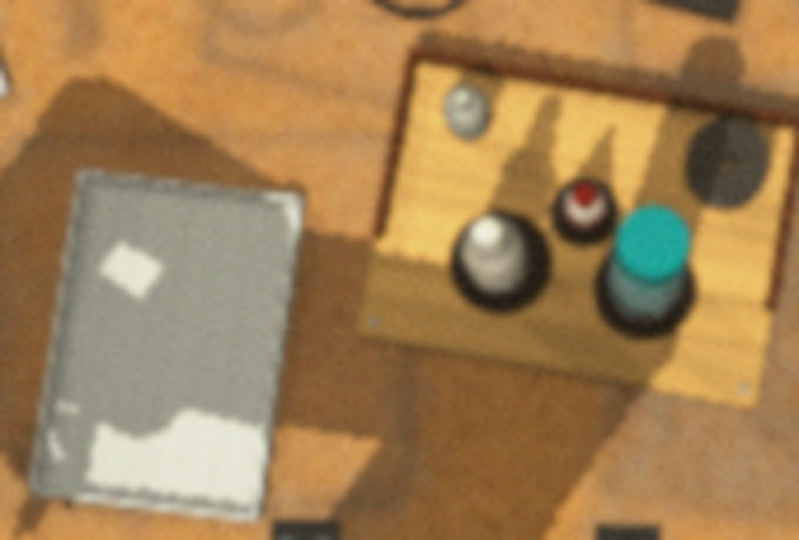

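The enlarged crop puts the pump's spot at crop (500,261), the can's at (645,288) and the dropper's at (584,211). The glue is in the back left corner and the spool in the back right. Next I compute the board geometry and the wrist camera mount.

Run:
```python
from h import *
c=camera_info('top')
f=lambda u,v:np.array([130+u/4.7-.4,135+v/4.7-.4])
P={n:ray(c,f(*p),z) for n,p,z in [('pumpspot',(500,261),.01),('canspot',(645,288),.01),('dropspot',(584,211),.01),('FL',(360,333),.01),('FR',(755,405),.01),('BL',(415,40),.026),('BR',(798,125),.026),('pumptip',(489,232),.152),('cantop',(653,243),.2),('droptip',(584,190),.078)]}
for k,v in P.items():print(k,v)
y=(P['pumpspot']-P['canspot'])[:2];L=np.linalg.norm(y);y/=L;x=np.array([y[1],-y[0]]);print('dist',L,'yaw',np.degrees(np.arctan2(x[1],x[0])))
m=(P['pumpspot']+P['canspot'])[:2]/2;o=m+.03*x;print('origin',o,'drop pred',o+.01*x)
e=(P['FL']-P['FR'])[:2];print(np.linalg.norm(e),'yaw edge',np.degrees(np.arctan2(-e[0],e[1])))
s=observe();T=np.eye(4);T[:3,:3]=s['tool_rot'];T[:3,3]=s['position']
w=camera_info('wrist');print(np.linalg.inv(T)@np.linalg.inv(w['world_to_cam']),w['fx'],w['cx'],w['cy'])
```

```text
pumpspot [0.5298 0.1298 0.01  ]
canspot [0.5151 0.0404 0.01  ]
dropspot [0.562  0.0788 0.01  ]
FL [0.4836 0.2142 0.01  ]
FR [ 0.4448 -0.0279  0.01  ]
BL [0.6635 0.1849 0.026 ]
BR [ 0.6155 -0.0508  0.026 ]
pumptip [0.5271 0.129  0.152 ]
cantop [0.5162 0.0415 0.2   ]
droptip [0.5637 0.0786 0.078 ]
dist 0.09057243302092477 yaw -9.384188450592248
origin [0.552  0.0802] drop pred [0.5619 0.0785]
0.24512260137534855 yaw edge -9.101961683115562
[[ 0.0003 -0.9659 -0.259   0.0658]
 [ 1.      0.0003  0.0002  0.    ]
 [-0.0001 -0.259   0.9659 -0.1821]
 [ 0.      0.      0.      1.    ]] 311.4162518021387 259.4872679531146 188.8271402349266
```

The numbers agree: the spots are 90.6 mm apart, the yaw is -9.3°, and the dropper prediction is within 1 mm. I'll move now, turning the tool square with the world so that tool x = -X, tool y = +Y and tool z points down.

Request:
{"name": "drive_tool", "arguments": {"offset": [[0,0,-0.5],[0,0,-0.5],[0,0,-0.5],[0,0,-0.5],[-0.65,-1,0],[-0.65,-1,0],[-0.65,-1,0],[-0.65,-1,0],[-0.65,-1,0],[-0.65,-1,0]], "turn": [[0,0,-0.91],[0,0,-0.91],[0,0,-0.91],[0,0,-0.9],[0,0,0],[0,0,0],[0,0,0],[0,0,0],[0,0,0],[0,0,0]], "hand": [1,1,1,1,1,1,1,1,1,1]}}

```text
time_s: 1.35
position: [0.3605, 0.2694, 0.272]
tool_rot: [[-1.0, -0.0, -0.0], [-0.0, 1.0, -0.0], [0.0, -0.0, -1.0]]
ft_force: [0.5, 1.0, 0.8]
grip_width: 0.0857
gripper_force: 0.0
```

Request:
{"name": "drive_tool", "arguments": {"offset": [[-0.485,-0.714,0],[-0.485,-0.714,0],[-0.485,-0.714,0],[-0.485,-0.714,0],[-0.485,-0.714,0],[-0.485,-0.714,0],[-0.485,-0.714,0],[-0.485,-0.714,0],[0,0,0],[0,0,0]], "turn": [[0,0,0],[0,0,0],[0,0,0],[0,0,0],[0,0,0],[0,0,0],[0,0,0],[0,0,0],[0,0,0],[0,0,0]], "hand": [1,1,1,1,1,1,1,1,1,1]}}

```text
time_s: 2.6
position: [0.5148, 0.0428, 0.272]
tool_rot: [[-1.0, -0.0, -0.001], [-0.0, 1.0, 0.0], [0.001, 0.0, -1.0]]
ft_force: [0.5, 0.3, 0.4]
grip_width: 0.0854
gripper_force: 0.0
```

Run:
```python
from h import *
c=camera_info('wrist');im=get_image('wrist');cv2.imwrite('pics/w1.png',im)
h=cv2.cvtColor(im,cv2.COLOR_BGR2HSV);H,S,V=cv2.split(h)
t=blob((H>80)&(H<100)&(S>110)&(V>110));print(cv2.boundingRect(t),ctr(t),ray(c,ctr(t),.2))
```

```text
(235, 170, 41, 40) [255.1968 189.708 ] [0.518  0.0394 0.2   ]
```

View pics/w1.png

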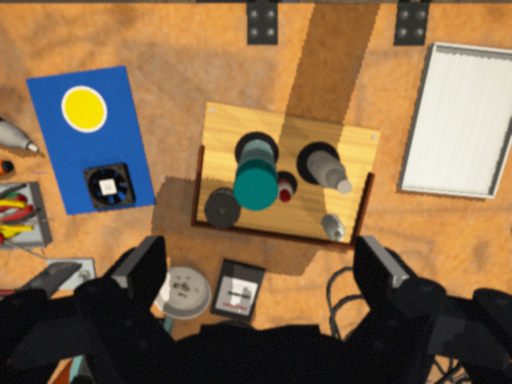

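The wrist view shows the can cap at (255,190), the pump at (325,168), the dropper at (286,187), and a clear path down. I'll descend on the cap.

Request:
{"name": "drive_tool", "arguments": {"offset": [[-0.04,-0.06,0.5],[0,0,0.5],[0,0,0.5],[0,0,0.5],[0,0,0.5],[0,0,0.25],[0,0,0.2],[0,0,0],[0,0,0],[0,0,0]], "turn": [[0,0,0],[0,0,0],[0,0,0],[0,0,0],[0,0,0],[0,0,0],[0,0,0],[0,0,0],[0,0,0],[0,0,0]], "hand": [1,1,1,1,1,1,1,0.6,0.5,0.4], "newtons": 30}}

```text
time_s: 3.9
position: [0.5173, 0.0399, 0.155]
tool_rot: [[-1.0, -0.0, 0.002], [-0.0, 1.0, -0.0], [-0.002, -0.0, -1.0]]
ft_force: [-0.8, 0.4, 3.2]
grip_width: 0.0354
gripper_force: 29.6
```

Request:
{"name": "drive_tool", "arguments": {"offset": [[0,0,0],[0,0,0],[0,0,0],[0,0,0],[0,0,0],[0,0,0],[0,0,0],[0,0,0],[0,0,0],[0,0,0]], "turn": [[0,0,0],[0,0,0],[0,0,0],[0,0,0],[0,0,0],[0,0,0],[0,0,0],[0,0,0],[0,0,0],[0,0,0]], "hand": [0.4,0.4,0.35,0.35,0.35,0.35,0.35,0.35,0.35,0.35], "newtons": 30}}

```text
time_s: 5.15
position: [0.5173, 0.0399, 0.155]
tool_rot: [[-1.0, -0.0, 0.002], [-0.0, 1.0, -0.0], [-0.002, -0.0, -1.0]]
ft_force: [-0.6, 0.6, 6.1]
grip_width: 0.0353
gripper_force: 30.0
```

Request:
{"name": "drive_tool", "arguments": {"offset": [[0,0,-0.2],[0,0,-0.5],[0,0,-0.6],[0,0,-0.3],[0.4,0,0],[0.7,0,0],[0.7,0,0],[0.7,0,0],[0.5,0,0],[0.2,0.3,0]], "turn": [[0,0,0],[0,0,0],[0,0,0],[0,0,0],[0,0,0],[0,0,0],[0,0,0],[0,0,0],[0,0,0],[0,0,0]], "hand": [0.3,0.3,0.3,0.3,0.3,0.3,0.3,0.3,0.3,0.3], "newtons": 40}}

```text
time_s: 6.4
position: [0.3879, 0.0521, 0.2181]
tool_rot: [[-1.0, 0.001, -0.001], [0.001, 1.0, 0.0], [0.001, 0.0, -1.0]]
ft_force: [0.5, -0.4, -1.9]
grip_width: 0.035
gripper_force: 40.1
```

Run:
```python
from h import *
s=observe();print(s['position'],s['ft_force'],s['grip_width'])
a=get_image('top');b=get_image('scene')
cv2.imwrite('pics/a2.png',np.vstack([cv2.resize(a[120:270,120:320],(800,600))[:300*2][::1]])) if 0 else cv2.imwrite('pics/a2.png',np.hstack([cv2.resize(a[130:280,130:320],(400,316)),cv2.resize(b[90:290,150:403],(400,316))]))
```

```text
[0.3879 0.0521 0.2181] [ 0.5357 -0.3544 -1.9416] 0.03502921350013587
```

View pics/a2.png

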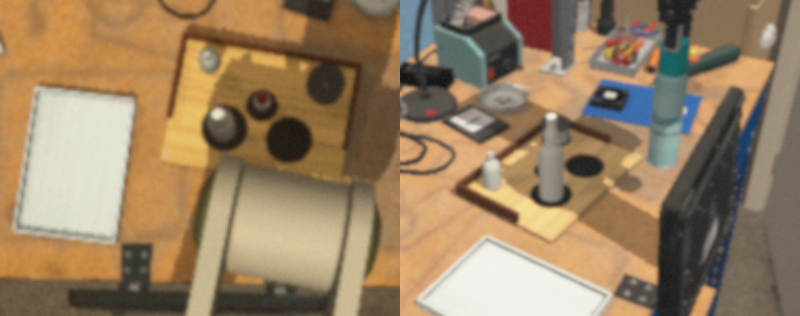

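The can hangs upright (1.9 N weight), the pump and dropper are undisturbed, and the bare spot is visible. Next stop is the tray's far slot.

Request:
{"name": "drive_tool", "arguments": {"offset": [[0,0.5,0],[0,0.9,0],[0,1,0],[0,1,0],[-0.2,0.9,0],[-0.5,0.6,0],[-0.6,0.6,0],[-0.6,0.6,0],[-0.6,0.45,0],[-0.5,0.3,0]], "turn": [[0,0,0],[0,0,0],[0,0,0],[0,0,0],[0,0,0],[0,0,0],[0,0,0],[0,0,0],[0,0,0],[0,0,0]], "hand": [0.3,0.3,0.3,0.3,0.3,0.3,0.3,0.3,0.3,0.3]}}

```text
time_s: 7.75
position: [0.5099, 0.3274, 0.2172]
tool_rot: [[-1.0, -0.001, -0.001], [-0.001, 1.0, -0.0], [0.001, -0.0, -1.0]]
ft_force: [-0.1, -0.2, -1.5]
grip_width: 0.0349
gripper_force: 40.3
```

Run:
```python
from h import *
s=observe();print(s['position'])
c=camera_info('top');im=get_image('top');cv2.imwrite('pics/t3.png',im)
V=im.max(2);m=np.zeros(V.shape,bool);m[182:212,255:282]=1
k=blob(m&(V<60));print('spot',cv2.boundingRect(k),ctr(k),ray(c,ctr(k),.01))
```

```text
[0.5099 0.3274 0.2172]
spot (258, 187, 19, 19) [266.7638 195.9803] [0.5147 0.0406 0.01  ]
```

Request:
{"name": "drive_tool", "arguments": {"offset": [[-0.14,0,0.3],[-0.14,0,0.4],[0,0,0.4],[0,0,0.3],[0,0,0.15],[0,0,0.08],[0,0,0.05],[0,0,0],[0,0,0],[0,0,0]], "turn": [[0,0,0],[0,0,0],[0,0,0],[0,0,0],[0,0,0],[0,0,0],[0,0,0],[0,0,0],[0,0,0],[0,0,0]], "hand": [0.3,0.3,0.3,0.3,0.3,0.3,0.3,0.3,0.3,0.3]}}

```text
time_s: 9.05
position: [0.52, 0.326, 0.1512]
tool_rot: [[-1.0, -0.0, 0.0], [-0.0, 1.0, 0.0], [-0.0, 0.0, -1.0]]
ft_force: [0.8, -0.7, -1.9]
grip_width: 0.0348
gripper_force: 40.3
```

Still hanging, so I lower the last 2 mm, open, and rise.

Request:
{"name": "drive_tool", "arguments": {"offset": [[0,0,0.03],[0,0,0.02],[0,0,0],[0,0,0],[0,0,0],[0,0,0],[0,0,-0.3],[0,0,-0.8],[0,0,-1],[0,0,-0.9]], "turn": [[0,0,0],[0,0,0],[0,0,0],[0,0,0],[0,0,0],[0,0,0],[0,0,0],[0,0,0],[0,0,0],[0,0,0]], "hand": [0.3,0.3,0.5,0.8,1,1,1,1,1,1]}}

```text
time_s: 10.3
position: [0.5199, 0.326, 0.2715]
tool_rot: [[-1.0, -0.0, 0.001], [-0.0, 1.0, 0.001], [-0.001, 0.001, -1.0]]
ft_force: [-0.1, 0.5, -1.1]
grip_width: 0.0855
gripper_force: 0.0
```

Request:
{"name": "drive_tool", "arguments": {"offset": [[-0.1,-0.5,0],[-0.14,-0.9,0],[0,-1,0],[0,-1,0],[0,-0.9,0],[0,-0.6,0],[0,0,0.4],[0,0,0.8],[0,0,0.8],[0,0,0.4]], "turn": [[0,0,0],[0,0,0],[0,0,0],[0,0,0],[0,0,0],[0,0,0],[0,0,0],[0,0,0],[0,0,0],[0,0,0]], "hand": [1,1,1,1,1,1,1,1,1,1]}}

```text
time_s: 11.55
position: [0.5285, 0.1293, 0.1709]
tool_rot: [[-1.0, 0.0, -0.003], [0.0, 1.0, -0.0], [0.003, -0.0, -1.0]]
ft_force: [0.1, 0.1, -0.1]
grip_width: 0.0855
gripper_force: 0.0
```

Run:
```python
from h import *
print(observe()['position'])
c=camera_info('top');im=get_image('top');w=get_image('wrist');b=get_image('scene')
cv2.imwrite('pics/a4.png',np.hstack([cv2.resize(w,(400,300)),cv2.resize(b[90:290,136:403],(400,300))]))
```

```text
[0.5285 0.1293 0.1709]
```

View pics/a4.png

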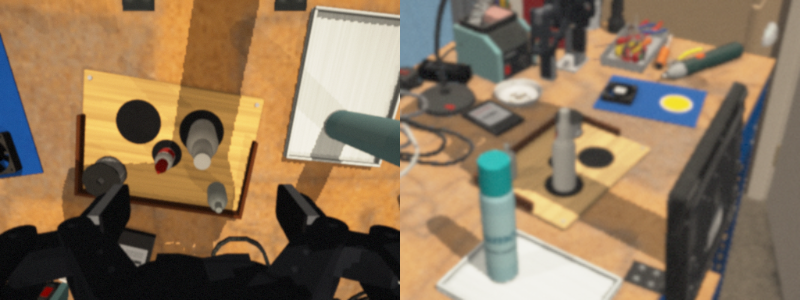

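The can stands upright in the tray at scene-crop (500,215). The fingers straddle the pump at (205,145) in the wrist view. I'll descend to a grip just under the shoulder.

Request:
{"name": "drive_tool", "arguments": {"offset": [[-0.02,0,0.3],[0,0,0.5],[0,0,0.5],[0,0,0.4],[0,0,0.3],[0,0,0.15],[0,0,0.05],[0,0,0],[0,0,0],[0,0,0]], "turn": [[0,0,0],[0,0,0],[0,0,0],[0,0,0],[0,0,0],[0,0,0],[0,0,0],[0,0,0],[0,0,0],[0,0,0]], "hand": [1,1,1,1,1,1,1,1,1,1]}}

```text
time_s: 12.95
position: [0.5305, 0.13, 0.0853]
tool_rot: [[-1.0, -0.0, 0.001], [-0.0, 1.0, 0.0], [-0.001, 0.0, -1.0]]
ft_force: [-0.0, 0.7, -1.1]
grip_width: 0.0854
gripper_force: 0.0
```

Request:
{"name": "drive_tool", "arguments": {"offset": [[0,0,0],[0,0,0],[0,0,0],[0,0,0],[0,0,0],[0,0,0],[0,0,0],[0,0,0],[0,0,0],[0,0,0]], "turn": [[0,0,0],[0,0,0],[0,0,0],[0,0,0],[0,0,0],[0,0,0],[0,0,0],[0,0,0],[0,0,0],[0,0,0]], "hand": [0.7,0.6,0.5,0.4,0.35,0.3,0.3,0.3,0.3,0.3], "newtons": 30}}

```text
time_s: 14.2
position: [0.5304, 0.13, 0.085]
tool_rot: [[-1.0, -0.0, -0.0], [-0.0, 1.0, -0.0], [0.0, -0.0, -1.0]]
ft_force: [-0.3, -0.1, 0.5]
grip_width: 0.0254
gripper_force: 0.0
```

The fingers closed on the narrow neck (25 mm, no force), so the grip is too high. I'll open and go 4–5 mm lower while watching the force.

Request:
{"name": "drive_tool", "arguments": {"offset": [[0,0,0],[0,0,0],[0,0,0],[0,0,0],[0,0,0],[0,0,0.05],[0,0,0.03],[0,0,0.02],[0,0,0],[0,0,0]], "turn": [[0,0,0],[0,0,0],[0,0,0],[0,0,0],[0,0,0],[0,0,0],[0,0,0],[0,0,0],[0,0,0],[0,0,0]], "hand": [0.5,0.7,0.8,0.8,0.8,0.8,0.8,0.8,0.8,0.8]}}

```text
time_s: 15.45
position: [0.5304, 0.13, 0.081]
tool_rot: [[-1.0, -0.0, 0.0], [-0.0, 1.0, -0.0], [-0.0, -0.0, -1.0]]
ft_force: [-0.7, -0.6, 0.6]
grip_width: 0.0683
gripper_force: 0.0
```

Request:
{"name": "drive_tool", "arguments": {"offset": [[0,0,0],[0,0,0],[0,0,0],[0,0,0],[0,0,0],[0,0,0],[0,0,0],[0,0,0],[0,0,0],[0,0,0]], "turn": [[0,0,0],[0,0,0],[0,0,0],[0,0,0],[0,0,0],[0,0,0],[0,0,0],[0,0,0],[0,0,0],[0,0,0]], "hand": [0.7,0.6,0.5,0.4,0.38,0.36,0.35,0.35,0.35,0.35], "newtons": 30}}

```text
time_s: 16.7
position: [0.5304, 0.13, 0.081]
tool_rot: [[-1.0, -0.0, 0.0], [-0.0, 1.0, 0.0], [-0.0, 0.0, -1.0]]
ft_force: [-0.9, -0.1, 0.8]
grip_width: 0.0298
gripper_force: 0.0
```

Run:
```python
from h import *
w=get_image('wrist');b=get_image('scene')
cv2.imwrite('pics/a5.png',np.hstack([cv2.resize(w,(400,300)),cv2.resize(b[100:220,180:340],(400,300),interpolation=cv2.INTER_CUBIC)]))
```

```text
(no output)
```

View pics/a5.png

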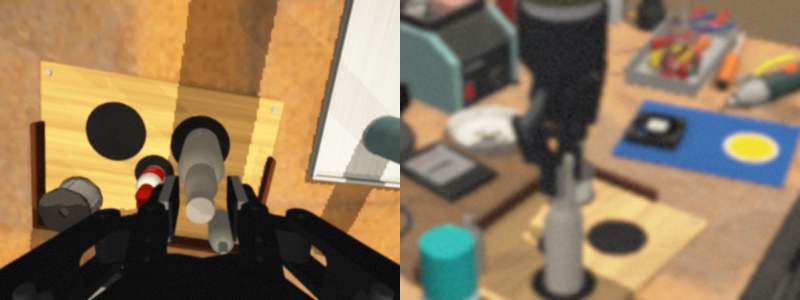

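Run:
```python
from h import *
s=observe();print(s['position'])
for n in('scene','wrist'):
    c=camera_info(n)
    for P in [(.53,.13,.01),(.53,.13,.081),(.53,.13,.105),(.53,.13,.152),(.53,.145,.105)]:
        p=proj(c,P);q=(p-[180,100])*2.5+[400,0] if n=='scene' else p*400/512
        print(n,P,q)
```

```text
[0.5304 0.13   0.081 ]
scene (0.53, 0.13, 0.01) [562.6467 283.1284]
scene (0.53, 0.13, 0.081) [562.6867 222.3938]
scene (0.53, 0.13, 0.105) [562.701 200.606]
scene (0.53, 0.13, 0.152) [562.7304 155.9236]
scene (0.53, 0.145, 0.105) [554.8921 209.1225]
wrist (0.53, 0.13, 0.01) [202.5116 145.2308]
wrist (0.53, 0.13, 0.081) [202.472  167.6287]
wrist (0.53, 0.13, 0.105) [202.4514 179.2945]
wrist (0.53, 0.13, 0.152) [202.3887 214.7476]
wrist (0.53, 0.145, 0.105) [223.961  179.3037]
```

The projection shows the fingertips sit near z≈0.105, about 24 mm behind the TCP at this opening, and the palm at ≈0.18, about 25 mm above the pump head. There is room to go 14 mm lower.

Request:
{"name": "drive_tool", "arguments": {"offset": [[0,0,0],[0,0,0],[0,0,0],[0,0,0.05],[0,0,0.1],[0,0,0.1],[0,0,0.08],[0,0,0.02],[0,0,0],[0,0,0]], "turn": [[0,0,0],[0,0,0],[0,0,0],[0,0,0],[0,0,0],[0,0,0],[0,0,0],[0,0,0],[0,0,0],[0,0,0]], "hand": [0.6,0.7,0.7,0.7,0.7,0.7,0.7,0.7,0.7,0.7]}}

```text
time_s: 18.05
position: [0.5305, 0.13, 0.0671]
tool_rot: [[-1.0, -0.0, 0.0], [-0.0, 1.0, -0.0], [-0.0, -0.0, -1.0]]
ft_force: [0.2, 0.4, 1.2]
grip_width: 0.0597
gripper_force: 0.0
```

Request:
{"name": "drive_tool", "arguments": {"offset": [[0,0,0],[0,0,0],[0,0,0],[0,0,0],[0,0,0],[0,0,0],[0,0,0],[0,0,0],[0,0,0],[0,0,0]], "turn": [[0,0,0],[0,0,0],[0,0,0],[0,0,0],[0,0,0],[0,0,0],[0,0,0],[0,0,0],[0,0,0],[0,0,0]], "hand": [0.6,0.5,0.45,0.4,0.38,0.36,0.35,0.35,0.35,0.35], "newtons": 30}}

```text
time_s: 19.3
position: [0.5304, 0.13, 0.067]
tool_rot: [[-1.0, -0.0, -0.0], [-0.0, 1.0, 0.0], [0.0, 0.0, -1.0]]
ft_force: [1.0, 0.5, 0.1]
grip_width: 0.0297
gripper_force: 0.0
```

Run:
```python
from h import *
w=get_image('wrist');b=get_image('scene');cv2.imwrite('pics/w6r.png',w);cv2.imwrite('pics/s6r.png',b)
cv2.imwrite('pics/a6.png',np.hstack([cv2.resize(w[150:350,160:360],(400,400),interpolation=cv2.INTER_CUBIC),cv2.resize(b[130:220,200:290],(400,400),interpolation=cv2.INTER_CUBIC)]))
```

```text
(no output)
```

View pics/a6.png

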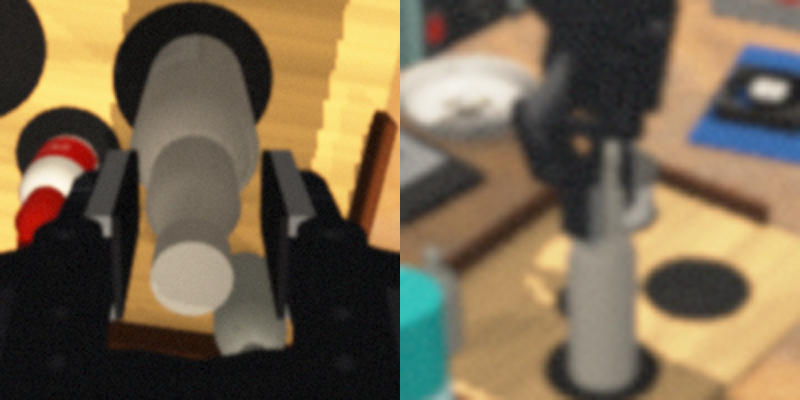

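The crop shows the pads still beside the neck, with finger ends at scene-crop (585,235) and z≈0.105–0.11. The palm is well above the head, so I'll go another 12 mm lower.

Request:
{"name": "drive_tool", "arguments": {"offset": [[0,0,0],[0,0,0],[0,0,0],[0,0,0.05],[0,0,0.08],[0,0,0.08],[0,0,0.06],[0,0,0.03],[0,0,0],[0,0,0]], "turn": [[0,0,0],[0,0,0],[0,0,0],[0,0,0],[0,0,0],[0,0,0],[0,0,0],[0,0,0],[0,0,0],[0,0,0]], "hand": [0.6,0.7,0.7,0.7,0.7,0.7,0.7,0.7,0.7,0.7]}}

```text
time_s: 20.65
position: [0.5305, 0.13, 0.0551]
tool_rot: [[-1.0, -0.0, 0.0], [-0.0, 1.0, 0.0], [-0.0, 0.0, -1.0]]
ft_force: [0.0, 0.3, 0.4]
grip_width: 0.0597
gripper_force: 0.0
```

Request:
{"name": "drive_tool", "arguments": {"offset": [[0,0,0],[0,0,0],[0,0,0],[0,0,0],[0,0,0],[0,0,0],[0,0,0],[0,0,0],[0,0,0],[0,0,0]], "turn": [[0,0,0],[0,0,0],[0,0,0],[0,0,0],[0,0,0],[0,0,0],[0,0,0],[0,0,0],[0,0,0],[0,0,0]], "hand": [0.6,0.5,0.45,0.4,0.38,0.36,0.35,0.35,0.35,0.35], "newtons": 30}}

```text
time_s: 21.9
position: [0.5304, 0.13, 0.0551]
tool_rot: [[-1.0, -0.0, 0.0], [-0.0, 1.0, -0.0], [-0.0, -0.0, -1.0]]
ft_force: [-0.6, -0.9, 0.7]
grip_width: 0.0298
gripper_force: 0.4
```

Request:
{"name": "drive_tool", "arguments": {"offset": [[0,0,0],[0,0,0],[0,0,0],[0,0,0],[0,0,0],[0,0,0],[0,0,0],[0,0,0],[0,0,0],[0,0,0]], "turn": [[0,0,0],[0,0,0],[0,0,0],[0,0,0],[0,0,0],[0,0,0],[0,0,0],[0,0,0],[0,0,0],[0,0,0]], "hand": [0.34,0.33,0.32,0.31,0.3,0.29,0.28,0.27,0.26,0.25], "newtons": 30}}

```text
time_s: 23.15
position: [0.5305, 0.13, 0.0551]
tool_rot: [[-1.0, -0.0, 0.0], [-0.0, 1.0, -0.0], [-0.0, -0.0, -1.0]]
ft_force: [0.6, -1.8, 5.0]
grip_width: 0.0257
gripper_force: 27.8
```

Run:
```python
from h import *
w=get_image('wrist');b=get_image('scene')
cv2.imwrite('pics/a7.png',np.hstack([cv2.resize(w[150:350,160:360],(400,400),interpolation=cv2.INTER_CUBIC),cv2.resize(b[130:220,200:290],(400,400),interpolation=cv2.INTER_CUBIC)]))
```

```text
(no output)
```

View pics/a7.png

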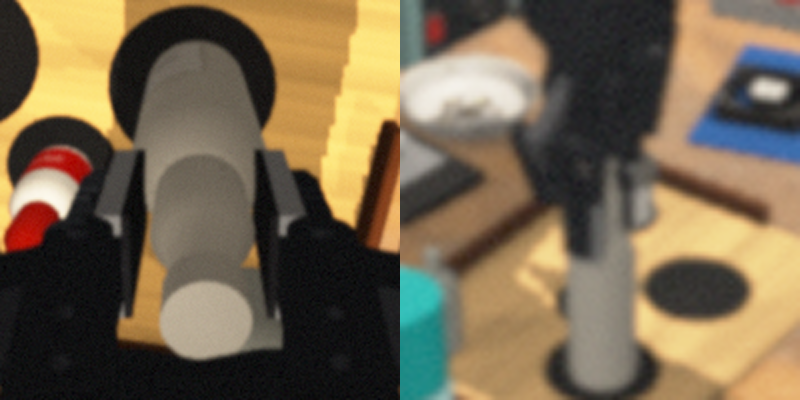

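The pads are just at the shoulder. From the pad gap, the tips are at z≈0.103, which is TCP + 48 mm. I'll open and go 9 mm lower so the pads bear on the full body.

Request:
{"name": "drive_tool", "arguments": {"offset": [[0,0,0],[0,0,0],[0,0,0],[0,0,0.03],[0,0,0.05],[0,0,0.06],[0,0,0.05],[0,0,0.03],[0,0,0],[0,0,0]], "turn": [[0,0,0],[0,0,0],[0,0,0],[0,0,0],[0,0,0],[0,0,0],[0,0,0],[0,0,0],[0,0,0],[0,0,0]], "hand": [0.6,0.7,0.7,0.7,0.7,0.7,0.7,0.7,0.7,0.7]}}

```text
time_s: 24.5
position: [0.5305, 0.13, 0.0463]
tool_rot: [[-1.0, -0.0, 0.0], [-0.0, 1.0, -0.0], [-0.0, -0.0, -1.0]]
ft_force: [0.4, -0.5, -0.9]
grip_width: 0.0598
gripper_force: 0.0
```

Request:
{"name": "drive_tool", "arguments": {"offset": [[0,0,0],[0,0,0],[0,0,0],[0,0,0],[0,0,0],[0,0,0],[0,0,0],[0,0,0],[0,0,0],[0,0,0]], "turn": [[0,0,0],[0,0,0],[0,0,0],[0,0,0],[0,0,0],[0,0,0],[0,0,0],[0,0,0],[0,0,0],[0,0,0]], "hand": [0.6,0.5,0.45,0.4,0.38,0.36,0.33,0.3,0.28,0.26], "newtons": 30}}

```text
time_s: 25.75
position: [0.5307, 0.13, 0.0465]
tool_rot: [[-1.0, -0.0, 0.001], [-0.0, 1.0, -0.0], [-0.001, -0.0, -1.0]]
ft_force: [0.6, -0.6, 5.7]
grip_width: 0.033
gripper_force: 29.8
```

Request:
{"name": "drive_tool", "arguments": {"offset": [[0,0,0],[0,0,0],[0,0,0],[0,0,0.03],[0,0,0.05],[0,0,0.05],[0,0,0.03],[0,0,0],[0,0,0],[0,0,0]], "turn": [[0,0,0],[0,0,0],[0,0,0],[0,0,0],[0,0,0],[0,0,0],[0,0,0],[0,0,0],[0,0,0],[0,0,0]], "hand": [0.5,0.6,0.6,0.6,0.6,0.6,0.6,0.6,0.6,0.6]}}

```text
time_s: 27.0
position: [0.5304, 0.13, 0.0399]
tool_rot: [[-1.0, -0.0, 0.0], [-0.0, 1.0, -0.0], [-0.0, -0.0, -1.0]]
ft_force: [-0.3, -0.6, 0.3]
grip_width: 0.0511
gripper_force: 0.0
```

Request:
{"name": "drive_tool", "arguments": {"offset": [[0,0,0],[0,0,0],[0,0,0],[0,0,0],[0,0,0],[0,0,0],[0,0,0],[0,0,0],[0,0,0],[0,0,0]], "turn": [[0,0,0],[0,0,0],[0,0,0],[0,0,0],[0,0,0],[0,0,0],[0,0,0],[0,0,0],[0,0,0],[0,0,0]], "hand": [0.5,0.45,0.42,0.4,0.38,0.36,0.33,0.3,0.28,0.26], "newtons": 30}}

```text
time_s: 28.25
position: [0.5306, 0.13, 0.04]
tool_rot: [[-1.0, -0.0, 0.0], [-0.0, 1.0, -0.0], [-0.0, -0.0, -1.0]]
ft_force: [0.5, -1.6, 5.4]
grip_width: 0.0343
gripper_force: 29.9
```

The grip is firm at TCP (0.5306, 0.130, 0.040). I'll lift, move back, then go left to the tray's near slot.

Request:
{"name": "drive_tool", "arguments": {"offset": [[0,0,-0.2],[0,0,-0.5],[0,0,-0.5],[0.4,0,0],[0.8,0,0],[0.8,0,0],[0.5,0.3,0],[0,0.8,0],[0,1,0],[0,1,0]], "turn": [[0,0,0],[0,0,0],[0,0,0],[0,0,0],[0,0,0],[0,0,0],[0,0,0],[0,0,0],[0,0,0],[0,0,0]], "hand": [0.26,0.26,0.26,0.26,0.26,0.26,0.26,0.26,0.26,0.26]}}

```text
time_s: 29.5
position: [0.43, 0.2552, 0.0879]
tool_rot: [[-1.0, -0.0, -0.001], [-0.0, 1.0, 0.0], [0.001, 0.0, -1.0]]
ft_force: [0.1, 0.3, -1.0]
grip_width: 0.034
gripper_force: 30.2
```

Request:
{"name": "drive_tool", "arguments": {"offset": [[0,0.9,0],[0,0.7,0],[0,0.35,0],[0,0,0.3],[0,0,0.4],[0,0,0.3],[0,0,0.2],[0,0,0.1],[0,0,0.02],[0,0,0]], "turn": [[0,0,0],[0,0,0],[0,0,0],[0,0,0],[0,0,0],[0,0,0],[0,0,0],[0,0,0],[0,0,0],[0,0,0]], "hand": [0.26,0.26,0.26,0.26,0.26,0.26,0.26,0.26,0.26,0.26]}}

```text
time_s: 30.75
position: [0.4305, 0.3321, 0.0353]
tool_rot: [[-1.0, -0.0, 0.001], [-0.0, 1.0, 0.0], [-0.001, 0.0, -1.0]]
ft_force: [0.8, 0.2, -1.3]
grip_width: 0.0342
gripper_force: 30.2
```

Request:
{"name": "drive_tool", "arguments": {"offset": [[0,0,0.02],[0,0,0],[0,0,0],[0,0,0],[0,0,0],[0,0,0],[0,0,-0.3],[0,0,-0.8],[0,0,-1],[0,0,-1]], "turn": [[0,0,0],[0,0,0],[0,0,0],[0,0,0],[0,0,0],[0,0,0],[0,0,0],[0,0,0],[0,0,0],[0,0,0]], "hand": [0.26,0.26,0.5,0.7,0.7,0.7,0.7,0.7,0.7,0.7]}}

```text
time_s: 32.0
position: [0.4302, 0.3319, 0.1604]
tool_rot: [[-1.0, -0.0, 0.001], [-0.0, 1.0, 0.0], [-0.001, 0.0, -1.0]]
ft_force: [0.2, 0.1, -0.6]
grip_width: 0.06
gripper_force: 0.0
```

Request:
{"name": "drive_tool", "arguments": {"offset": [[0,-0.5,0],[0,-0.9,0],[-0.3,-1,0],[-0.5,-1,0],[-0.6,-0.9,0],[-0.7,-0.8,0],[-0.7,-0.7,0],[-0.5,-0.5,0],[0,0,0.5],[0,0,0.5]], "turn": [[0,0,0],[0,0,0],[0,0,0],[0,0,0],[0,0,0],[0,0,0],[0,0,0],[0,0,0],[0,0,0],[0,0,0]], "hand": [0.7,0.7,0.7,0.7,0.7,0.7,0.7,0.7,0.7,0.7]}}

```text
time_s: 33.25
position: [0.562, 0.0791, 0.1173]
tool_rot: [[-1.0, 0.001, -0.001], [0.001, 1.0, -0.0], [0.001, -0.0, -1.0]]
ft_force: [-0.2, -0.3, 0.1]
grip_width: 0.06
gripper_force: 0.0
```

Run:
```python
from h import *
print(observe()['position'])
c=camera_info('wrist');w=get_image('wrist');b=get_image('scene');cv2.imwrite('pics/w8r.png',w)
cv2.imwrite('pics/a8.png',np.hstack([cv2.resize(w,(400,300)),cv2.resize(b[90:290,136:403],(400,300))]))
for P in [(.5625,.0785,.01),(.5625,.0785,.08),(.45,-.2,.003)]: print(P,proj(c,P)*400/512)
```

```text
[0.562  0.0791 0.1173]
(0.5625, 0.0785, 0.01) [202.0101 138.5997]
(0.5625, 0.0785, 0.08) [201.8296 155.1654]
(0.45, -0.2, 0.003) [-45.0781  39.9966]
```

View pics/a8.png

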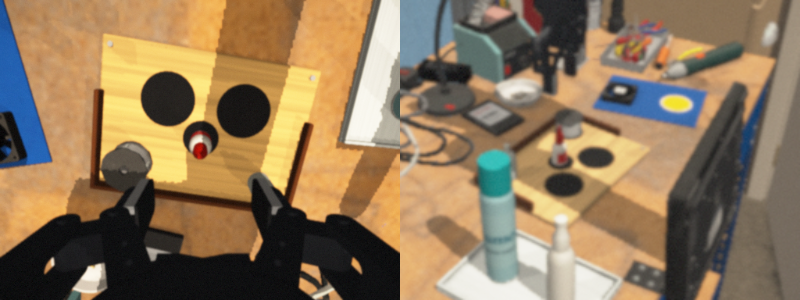

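Both tall ones stand upright in the tray. The dropper tip at (200,155) matches the prediction within 2 px. The glue and spool are clear of the fingers, so I'll descend.

Request:
{"name": "drive_tool", "arguments": {"offset": [[0,0,0.5],[0,0,0.8],[0,0,0.8],[0,0,0.6],[0,0,0.4],[0,0,0.15],[0,0,0.1],[0,0,0.1],[0,0,0],[0,0,0]], "turn": [[0,0,0],[0,0,0],[0,0,0],[0,0,0],[0,0,0],[0,0,0],[0,0,0],[0,0,0],[0,0,0],[0,0,0]], "hand": [0.6,0.55,0.55,0.55,0.55,0.55,0.55,0.55,0.55,0.55]}}

```text
time_s: 34.6
position: [0.5626, 0.08, -0.0195]
tool_rot: [[-1.0, -0.0, 0.001], [-0.0, 1.0, -0.0], [-0.001, -0.0, -1.0]]
ft_force: [-0.4, -0.2, -0.0]
grip_width: 0.0472
gripper_force: 0.0
```

Request:
{"name": "drive_tool", "arguments": {"offset": [[0,-0.03,0.03],[0,0,0],[0,0,0],[0,0,0],[0,0,0],[0,0,0],[0,0,0],[0,0,0],[0,0,0],[0,0,0]], "turn": [[0,0,0],[0,0,0],[0,0,0],[0,0,0],[0,0,0],[0,0,0],[0,0,0],[0,0,0],[0,0,0],[0,0,0]], "hand": [0.5,0.45,0.4,0.35,0.3,0.27,0.24,0.21,0.19,0.17], "newtons": 20}}

```text
time_s: 35.85
position: [0.5625, 0.0788, -0.0209]
tool_rot: [[-1.0, -0.0, 0.0], [-0.0, 1.0, -0.0], [-0.0, -0.0, -1.0]]
ft_force: [-0.8, -0.9, 4.7]
grip_width: 0.0238
gripper_force: 19.9
```

Run:
```python
from h import *
w=get_image('wrist');b=get_image('scene');print(observe()['grip_width'])
cv2.imwrite('pics/a9.png',np.hstack([cv2.resize(w[150:350,160:360],(400,400),interpolation=cv2.INTER_CUBIC),cv2.resize(b[120:220,200:300],(400,400),interpolation=cv2.INTER_CUBIC)]))
```

```text
0.023782384689061055
```

View pics/a9.png

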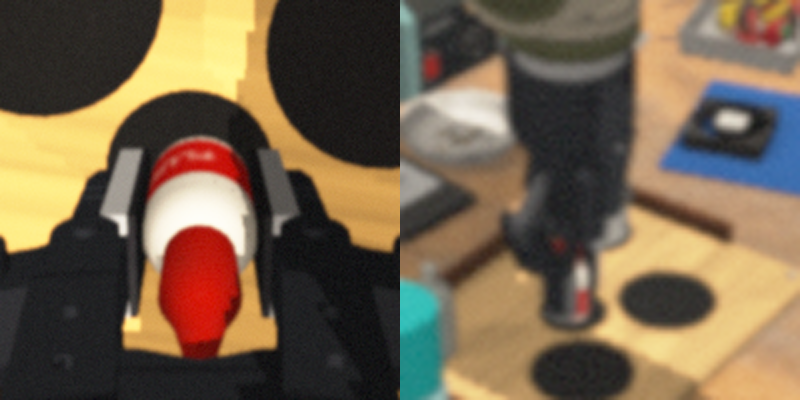

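The dropper is gripped on its body, with the pads around the red and white label. I'll lift and carry it to the circle at (0.453, -0.201).

Request:
{"name": "drive_tool", "arguments": {"offset": [[0,0,-0.4],[0,0,-0.8],[0,0,-0.8],[0.3,-0.4,0],[0.5,-0.8,0],[0.5,-1,0],[0.5,-1,0],[0.4,-1,0],[0.3,-0.9,0],[0.2,-0.8,0]], "turn": [[0,0,0],[0,0,0],[0,0,0],[0,0,0],[0,0,0],[0,0,0],[0,0,0],[0,0,0],[0,0,0],[0,0,0]], "hand": [0.17,0.17,0.17,0.17,0.17,0.17,0.17,0.17,0.17,0.17]}}

```text
time_s: 37.2
position: [0.454, -0.1584, 0.0599]
tool_rot: [[-1.0, 0.0, 0.001], [0.0, 1.0, -0.0], [-0.001, -0.0, -1.0]]
ft_force: [-1.1, -0.6, -0.8]
grip_width: 0.0245
gripper_force: 19.7
```

Request:
{"name": "drive_tool", "arguments": {"offset": [[0,-0.6,0],[0,-0.35,0],[0.02,-0.07,0.3],[0,0,0.6],[0,0,0.6],[0,0,0.4],[0,0,0.15],[0,0,0.06],[0,0,0],[0,0,0]], "turn": [[0,0,0],[0,0,0],[0,0,0],[0,0,0],[0,0,0],[0,0,0],[0,0,0],[0,0,0],[0,0,0],[0,0,0]], "hand": [0.17,0.17,0.17,0.17,0.17,0.17,0.17,0.17,0.17,0.17]}}

```text
time_s: 38.45
position: [0.454, -0.1981, -0.0249]
tool_rot: [[-1.0, -0.0, 0.001], [-0.0, 1.0, -0.001], [-0.001, -0.001, -1.0]]
ft_force: [1.3, 0.6, -0.2]
grip_width: 0.0242
gripper_force: 19.7
```

Request:
{"name": "drive_tool", "arguments": {"offset": [[0,-0.05,0.03],[0,0,0.03],[0,0,0.015],[0,0,0],[0,0,0],[0,0,0],[0,0,-0.3],[0,0,-0.8],[0,0,-1],[0,0,-1]], "turn": [[0,0,0],[0,0,0],[0,0,0],[0,0,0],[0,0,0],[0,0,0],[0,0,0],[0,0,0],[0,0,0],[0,0,0]], "hand": [0.17,0.17,0.17,0.35,0.5,0.5,0.5,0.5,0.5,0.5]}}

```text
time_s: 39.7
position: [0.4536, -0.1999, 0.0977]
tool_rot: [[-1.0, -0.0, 0.0], [-0.0, 1.0, -0.0], [-0.0, -0.0, -1.0]]
ft_force: [-0.5, 0.2, -0.7]
grip_width: 0.0428
gripper_force: 0.0
```

Run:
```python
from h import *
print(observe()['position'])
w=get_image('wrist');b=get_image('top');cv2.imwrite('pics/t10r.png',b)
cv2.imwrite('pics/a10.png',np.hstack([cv2.resize(w,(400,300)),cv2.resize(b[130:280,130:330],(400,300))]))
```

```text
[ 0.4536 -0.1999  0.0977]
```

View pics/a10.png

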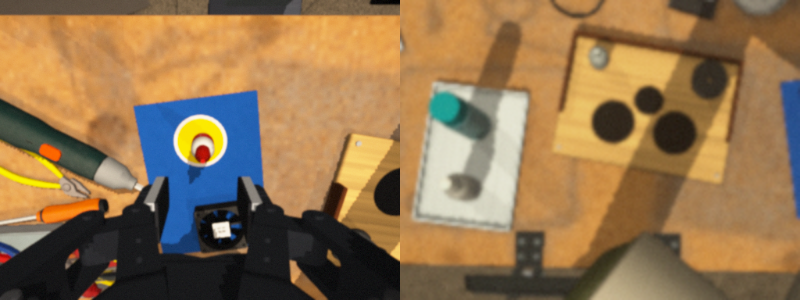

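The dropper stands inside the yellow circle at wrist (203,145), the fan is untouched, and both spots are free. I'll measure the spots while heading for the pump.

Run:
```python
from h import *
c=camera_info('top');im=cv2.imread('pics/t10r.png');V=im.max(2)
for r in [(222,176,252,206),(255,182,282,212)]:
    m=np.zeros(V.shape,bool);m[r[1]:r[3],r[0]:r[2]]=1
    k=blob(m&(V<60));print(cv2.boundingRect(k),ray(c,ctr(k),.01))
```

```text
(227, 182, 19, 18) [0.5289 0.1293 0.01  ]
(257, 186, 21, 20) [0.515  0.0407 0.01  ]
```

Request:
{"name": "drive_tool", "arguments": {"offset": [[0,0,-0.6],[0,0.4,-0.7],[0.08,0.8,-0.1],[0.1,1,0],[0.1,1,0],[0.1,1,0],[0.1,1,0],[0.1,1,0],[0,1,0],[0,1,0]], "turn": [[0,0,0],[0,0,0],[0,0,0],[0,0,0],[0,0,0],[0,0,0],[0,0,0],[0,0,0],[0,0,0],[0,0,0]], "hand": [0.6,0.7,0.7,0.7,0.7,0.7,0.7,0.7,0.7,0.7]}}

```text
time_s: 41.05
position: [0.43, 0.1293, 0.1516]
tool_rot: [[-1.0, -0.0, -0.0], [-0.0, 1.0, -0.0], [0.0, -0.0, -1.0]]
ft_force: [0.8, -0.1, 0.5]
grip_width: 0.0599
gripper_force: 0.0
```

Request:
{"name": "drive_tool", "arguments": {"offset": [[0,1,0],[0,1,0],[0,1,0],[0,0.9,0],[0,0.7,0],[0,0.45,0],[0,0,0.3],[0,0,0.5],[0,0,0.5],[0,0,0.4]], "turn": [[0,0,0],[0,0,0],[0,0,0],[0,0,0],[0,0,0],[0,0,0],[0,0,0],[0,0,0],[0,0,0],[0,0,0]], "hand": [0.7,0.7,0.7,0.7,0.7,0.7,0.7,0.7,0.7,0.7]}}

```text
time_s: 42.3
position: [0.43, 0.3285, 0.0821]
tool_rot: [[-1.0, 0.001, -0.002], [0.001, 1.0, -0.001], [0.002, -0.001, -1.0]]
ft_force: [0.1, -0.1, -0.5]
grip_width: 0.0598
gripper_force: 0.0
```

Request:
{"name": "drive_tool", "arguments": {"offset": [[0,0.07,0.2],[0,0,0.4],[0,0,0.3],[0,0,0.2],[0,0,0.08],[0,0,0],[0,0,0],[0,0,0],[0,0,0],[0,0,0]], "turn": [[0,0,0],[0,0,0],[0,0,0],[0,0,0],[0,0,0],[0,0,0],[0,0,0],[0,0,0],[0,0,0],[0,0,0]], "hand": [0.7,0.7,0.7,0.7,0.7,0.65,0.6,0.55,0.5,0.45]}}

```text
time_s: 43.55
position: [0.4304, 0.3328, 0.0365]
tool_rot: [[-1.0, -0.0, 0.0], [-0.0, 1.0, -0.0], [-0.0, -0.0, -1.0]]
ft_force: [-0.6, -0.3, 0.6]
grip_width: 0.0385
gripper_force: 0.2
```

Request:
{"name": "drive_tool", "arguments": {"offset": [[0,0,0],[0,0,0],[0,0,0],[0,0,0],[0,0,0],[0,0,0],[0,0,0],[0,0,0],[0,0,0],[0,0,0]], "turn": [[0,0,0],[0,0,0],[0,0,0],[0,0,0],[0,0,0],[0,0,0],[0,0,0],[0,0,0],[0,0,0],[0,0,0]], "hand": [0.43,0.41,0.39,0.37,0.35,0.33,0.3,0.28,0.26,0.26], "newtons": 30}}

```text
time_s: 44.8
position: [0.4305, 0.3328, 0.0366]
tool_rot: [[-1.0, -0.0, 0.0], [-0.0, 1.0, 0.0], [-0.0, 0.0, -1.0]]
ft_force: [-0.0, -1.0, 5.1]
grip_width: 0.0339
gripper_force: 29.8
```

Request:
{"name": "drive_tool", "arguments": {"offset": [[0,0,-0.2],[0,0,-0.5],[0,0,-0.5],[0,-0.4,0],[0,-0.8,0],[0,-1,0],[-0.2,-1,0],[-0.4,-0.8,0],[-0.6,-0.5,0],[-0.6,-0.3,0]], "turn": [[0,0,0],[0,0,0],[0,0,0],[0,0,0],[0,0,0],[0,0,0],[0,0,0],[0,0,0],[0,0,0],[0,0,0]], "hand": [0.26,0.26,0.26,0.26,0.26,0.26,0.26,0.26,0.26,0.26]}}

```text
time_s: 46.05
position: [0.5022, 0.1388, 0.0835]
tool_rot: [[-1.0, 0.001, -0.002], [0.001, 1.0, -0.0], [0.002, -0.0, -1.0]]
ft_force: [0.2, 0.1, -0.5]
grip_width: 0.0338
gripper_force: 30.1
```

Request:
{"name": "drive_tool", "arguments": {"offset": [[-0.4,-0.12,0],[-0.25,-0.08,0],[-0.03,0,0],[0,0,0.3],[0,0,0.35],[0,0,0.2],[0,0,0.08],[0,0,0],[0,0,0],[0,0,0]], "turn": [[0,0,0],[0,0,0],[0,0,0],[0,0,0],[0,0,0],[0,0,0],[0,0,0],[0,0,0],[0,0,0],[0,0,0]], "hand": [0.26,0.26,0.26,0.26,0.26,0.26,0.26,0.26,0.26,0.26]}}

```text
time_s: 47.3
position: [0.5298, 0.1328, 0.0475]
tool_rot: [[-1.0, -0.0, 0.001], [-0.0, 1.0, -0.0], [-0.001, -0.0, -1.0]]
ft_force: [0.5, 0.2, -1.0]
grip_width: 0.0335
gripper_force: 30.1
```

Request:
{"name": "drive_tool", "arguments": {"offset": [[-0.015,-0.08,0],[0,0,0],[0,0,0.05],[0,0,0.04],[0,0,0.02],[0,0,0],[0,0,0],[0,0,0],[0,0,0],[0,0,0]], "turn": [[0,0,0],[0,0,0],[0,0,0],[0,0,0],[0,0,0],[0,0,0],[0,0,0],[0,0,0],[0,0,0],[0,0,0]], "hand": [0.26,0.26,0.26,0.26,0.26,0.26,0.26,0.26,0.26,0.26]}}

```text
time_s: 48.55
position: [0.5302, 0.1296, 0.0428]
tool_rot: [[-1.0, -0.0, -0.0], [-0.0, 1.0, -0.0], [0.0, -0.0, -1.0]]
ft_force: [0.2, -0.5, -1.2]
grip_width: 0.0335
gripper_force: 30.1
```

Request:
{"name": "drive_tool", "arguments": {"offset": [[0,0,0.02],[0,0,0],[0,0,0],[0,0,0],[0,0,0],[0,0,-0.2],[0,0,-0.7],[0,0,-1],[0,0,-1],[0,0,-1]], "turn": [[0,0,0],[0,0,0],[0,0,0],[0,0,0],[0,0,0],[0,0,0],[0,0,0],[0,0,0],[0,0,0],[0,0,0]], "hand": [0.26,0.4,0.5,0.65,0.7,0.7,0.7,0.7,0.7,0.7]}}

```text
time_s: 49.8
position: [0.53, 0.1296, 0.2]
tool_rot: [[-1.0, -0.0, 0.001], [-0.0, 1.0, 0.0], [-0.001, 0.0, -1.0]]
ft_force: [0.0, 0.2, -0.6]
grip_width: 0.0598
gripper_force: 0.0
```

Request:
{"name": "drive_tool", "arguments": {"offset": [[0.1,0.5,0],[0.15,0.9,0],[0,1,0],[0,1,0],[0,0.9,0],[0,0.6,0],[0,0,0],[0,0,0.2],[0,0,0.3],[0,0,0.2]], "turn": [[0,0,0],[0,0,0],[0,0,0],[0,0,0],[0,0,0],[0,0,0],[0,0,0],[0,0,0],[0,0,0],[0,0,0]], "hand": [0.8,0.8,0.8,0.8,0.8,0.8,0.8,0.8,0.8,0.8]}}

```text
time_s: 51.05
position: [0.52, 0.3248, 0.1688]
tool_rot: [[-1.0, 0.001, -0.001], [0.001, 1.0, -0.001], [0.001, -0.001, -1.0]]
ft_force: [0.4, 1.9, -0.2]
grip_width: 0.0686
gripper_force: 0.0
```

Run:
```python
from h import *
print(observe()['position'])
w=get_image('wrist');b=get_image('scene');t=get_image('top')
cv2.imwrite('pics/a11.png',np.hstack([cv2.resize(w,(267,200)),cv2.resize(b[90:290,136:403],(267,200)),cv2.resize(t[150:240,200:320],(266,200))]))
```

```text
[0.52   0.3248 0.1688]
```

View pics/a11.png

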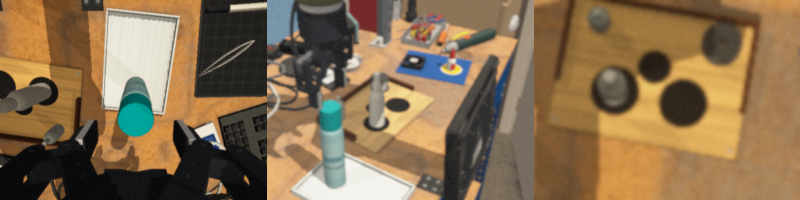

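The pump is upright on its spot (top-crop (612,90)), the dropper is in the circle, and the can is centred between the fingers. I'll grip the can lower on its cap.

Request:
{"name": "drive_tool", "arguments": {"offset": [[0,0.03,0.2],[0,0,0.3],[0,0,0.3],[0,0,0.2],[0,0,0.08],[0,0,0],[0,0,0],[0,0,0],[0,0,0],[0,0,0]], "turn": [[0,0,0],[0,0,0],[0,0,0],[0,0,0],[0,0,0],[0,0,0],[0,0,0],[0,0,0],[0,0,0],[0,0,0]], "hand": [0.8,0.8,0.8,0.8,0.8,0.75,0.7,0.65,0.6,0.55]}}

```text
time_s: 52.45
position: [0.5202, 0.3268, 0.1269]
tool_rot: [[-1.0, -0.0, 0.0], [-0.0, 1.0, 0.0], [-0.0, 0.0, -1.0]]
ft_force: [-1.0, 0.2, -0.5]
grip_width: 0.0468
gripper_force: 0.0
```

Request:
{"name": "drive_tool", "arguments": {"offset": [[0,0,0],[0,0,0],[0,0,0],[0,0,0],[0,0,0],[0,0,0],[0,0,0],[0,0,0],[0,0,0],[0,0,0]], "turn": [[0,0,0],[0,0,0],[0,0,0],[0,0,0],[0,0,0],[0,0,0],[0,0,0],[0,0,0],[0,0,0],[0,0,0]], "hand": [0.53,0.51,0.49,0.47,0.45,0.43,0.41,0.39,0.36,0.33], "newtons": 35}}

```text
time_s: 53.7
position: [0.5203, 0.3269, 0.1271]
tool_rot: [[-1.0, -0.0, 0.0], [-0.0, 1.0, 0.0], [-0.0, 0.0, -1.0]]
ft_force: [0.1, -1.2, 4.3]
grip_width: 0.0374
gripper_force: 35.0
```

Request:
{"name": "drive_tool", "arguments": {"offset": [[0,0,-0.2],[0,0,-0.5],[0,0,-0.5],[0.4,0,0],[0.8,0,0],[0.8,0,0],[0.8,0,0],[0.4,-0.3,0],[0,-0.7,0],[0,-0.9,0]], "turn": [[0,0,0],[0,0,0],[0,0,0],[0,0,0],[0,0,0],[0,0,0],[0,0,0],[0,0,0],[0,0,0],[0,0,0]], "hand": [0.33,0.33,0.33,0.33,0.33,0.33,0.33,0.33,0.33,0.33]}}

```text
time_s: 54.95
position: [0.3916, 0.2503, 0.1747]
tool_rot: [[-1.0, -0.002, -0.001], [-0.002, 1.0, -0.0], [0.001, -0.0, -1.0]]
ft_force: [-0.0, -0.8, -1.4]
grip_width: 0.0373
gripper_force: 35.6
```

Request:
{"name": "drive_tool", "arguments": {"offset": [[0,-1,0],[0,-1,0],[0,-1,0],[0,-0.9,0],[0,-0.7,0],[0,-0.4,0],[-0.3,-0.2,0],[-0.6,0,0],[-0.7,0,0],[-0.6,0,0]], "turn": [[0,0,0],[0,0,0],[0,0,0],[0,0,0],[0,0,0],[0,0,0],[0,0,0],[0,0,0],[0,0,0],[0,0,0]], "hand": [0.33,0.33,0.33,0.33,0.33,0.33,0.33,0.33,0.33,0.33]}}

```text
time_s: 56.2
position: [0.4818, 0.0433, 0.1746]
tool_rot: [[-1.0, -0.001, -0.0], [-0.001, 1.0, 0.0], [0.0, 0.0, -1.0]]
ft_force: [0.4, -0.2, -1.5]
grip_width: 0.0373
gripper_force: 35.6
```

Request:
{"name": "drive_tool", "arguments": {"offset": [[-0.45,-0.05,0],[-0.3,0,0],[-0.08,0,0],[0,0,0.3],[0,0,0.35],[0,0,0.2],[0,0,0.1],[0,0,0],[0,0,0],[0,0,0]], "turn": [[0,0,0],[0,0,0],[0,0,0],[0,0,0],[0,0,0],[0,0,0],[0,0,0],[0,0,0],[0,0,0],[0,0,0]], "hand": [0.33,0.33,0.33,0.33,0.33,0.33,0.33,0.33,0.33,0.33]}}

```text
time_s: 57.45
position: [0.5136, 0.0408, 0.1371]
tool_rot: [[-1.0, -0.0, 0.001], [-0.0, 1.0, -0.0], [-0.001, -0.0, -1.0]]
ft_force: [-0.6, 0.5, -2.4]
grip_width: 0.0373
gripper_force: 35.6
```

Corrections: +3.4 mm in x and 3.7 mm down.

Request:
{"name": "drive_tool", "arguments": {"offset": [[-0.085,-0.005,0],[0,0,0],[0,0,0.04],[0,0,0.03],[0,0,0.02],[0,0,0],[0,0,0],[0,0,0],[0,0,0],[0,0,0]], "turn": [[0,0,0],[0,0,0],[0,0,0],[0,0,0],[0,0,0],[0,0,0],[0,0,0],[0,0,0],[0,0,0],[0,0,0]], "hand": [0.33,0.33,0.33,0.33,0.33,0.33,0.33,0.33,0.33,0.33]}}

```text
time_s: 58.7
position: [0.5168, 0.0406, 0.1332]
tool_rot: [[-1.0, -0.0, -0.0], [-0.0, 1.0, 0.0], [0.0, 0.0, -1.0]]
ft_force: [0.3, 0.6, -1.6]
grip_width: 0.0373
gripper_force: 35.6
```

Request:
{"name": "drive_tool", "arguments": {"offset": [[0,0,0.01],[0,0,0.01],[0,0,0],[0,0,0],[0,0,0],[0,0,0],[0,0,-0.2],[0,0,-0.7],[0,0,-1],[0,0,-1]], "turn": [[0,0,0],[0,0,0],[0,0,0],[0,0,0],[0,0,0],[0,0,0],[0,0,0],[0,0,0],[0,0,0],[0,0,0]], "hand": [0.33,0.33,0.45,0.55,0.7,0.8,0.8,0.8,0.8,0.8]}}

```text
time_s: 59.95
position: [0.5167, 0.0406, 0.2502]
tool_rot: [[-1.0, -0.0, 0.0], [-0.0, 1.0, -0.0], [-0.0, -0.0, -1.0]]
ft_force: [-0.2, -0.3, 0.8]
grip_width: 0.068
gripper_force: 0.0
```

Request:
{"name": "drive_tool", "arguments": {"offset": [[0,0,-0.5],[0.5,0,0],[0.8,0,0],[0.8,0.3,0],[0.5,0.8,0],[0,1,0],[0,1,0],[0,1,0],[0,0.5,0],[0,0,0]], "turn": [[0,0,0],[0,0,0],[0,0,0],[0,0,0],[0,0,0],[0,0,0],[0,0,0],[0,0,0],[0,0,0],[0,0,0]], "hand": [0.8,0.8,0.8,0.8,0.8,0.8,0.8,0.8,0.8,0.8]}}

```text
time_s: 61.2
position: [0.4125, 0.2254, 0.2687]
tool_rot: [[-1.0, -0.003, 0.0], [-0.003, 1.0, 0.0], [-0.0, 0.0, -1.0]]
ft_force: [-0.6, -1.0, -0.7]
grip_width: 0.068
gripper_force: 0.0
```

Run:
```python
from h import *
t=get_image('top');b=get_image('scene');c=camera_info('top')
H,S,V=cv2.split(cv2.cvtColor(t,cv2.COLOR_BGR2HSV));m=np.zeros(H.shape,bool);m[165:210,250:290]=1
k=blob(m&(H>80)&(H<100)&(S>100));print('teal',ctr(k),cv2.boundingRect(k),ray(c,ctr(k),.19))
cv2.imwrite('pics/a12.png',np.hstack([cv2.resize(t[145:245,200:385],(500,270),interpolation=cv2.INTER_CUBIC),cv2.resize(b[90:290,153:375],(300,270))]))
```

```text
teal [268.8157 187.3696] (261, 179, 16, 17) [0.515  0.0405 0.19  ]
```

View pics/a12.png

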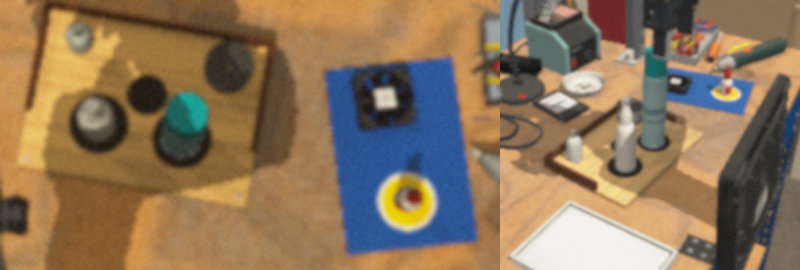

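Both tall ones stand upright on their spots: the cap is within 2 mm of its first position. The dropper is in the circle, and the glue, spool and fan are unmoved. I'll hand it in.

```bash
python3 -c "
from rig import env
print(env.close_job())"
```

```text
the job is handed in; nothing more can be done
None
```

The job is handed in at about 61 s: both tall ones went to the tray before the dropper moved, the dropper stands in the mat circle, and the spray can and pump bottle are back upright on their original spots, with the glue, spool and fan not moved.

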